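# Prop the block heater's hood open

## Robot

A 7-joint arm with a two-finger parallel gripper is mounted at the origin on a cart in front of the work surface, level with it; the furniture and walls round the work are solid. World frame = base frame: x ahead of the robot, y to its left, z up, the work surface at z = 0. Lengths are in mm, angles in degrees, forces in N, time in s.
With the tool pointing down it reaches from about 425 to 800 mm from the base axis. Payload 8.3 kg.
Tool frame: the origin (TCP) lies midway between the tips of the shut fingers; the grasp point (between the pads) lies 19 mm behind it; z points along the fingers, y is the direction in which the jaws open and shut (so a half turn about z gives the same grasp; the last joint's range is limited). The gripper opens to 85 mm and grips with 20 to 120 N. Pads are 22 mm wide; open, the fingers measure 114 mm over their backs; the gripper's body (76 mm by 85 mm) begins 54 mm behind the grasp point. The pads swing forward as they close: fully open they stand 13 mm farther back than shut.
Start: joints at [69.448, 21.967, 0.94, 78.501, -0.361, 79.538, -2.664], TCP at [182.228, -597.826, 231.279] pointing down, gripper open.
Joint ranges: [-169.22, 169.22], [-14.56, 117.87], [-87.37, 89.26], [10.42, 133.3], [-82.24, 262.24], [0.94, 117.77], [-172.7, 172.7]. Speed limits (degrees/s): [136.94, 136.94, 172.46, 172.46, 180, 180, 180].

## Interface

Orientations are given as a 3x3 rotation matrix whose columns are the frame's x, y, z axes.
In Python, from cell import state, camera, camera_model, hand_in gives the robot as it stands.
- The arm moves only by the shell command python3 -m pendant 'ROWS' [FORCE]. ROWS is JSON, one flat list of numbers, 5 for each row, row after row: the shift along the tool's x, y, z in mm, then the turn about the tool's z in degrees, then the opening, from -1 (shut) to 1 (fully open). A call has 1 to 12 rows; each row is the pose to reach, as a shift and turn from the pose commanded when the call began, along the tool's axes at that moment; what a row does not reach only later rows make up. A row lasts 1/12 s, in which the tool goes at most 41.7 mm and 7.16 degrees, less where a joint would pass 70% of its speed; a pose out of reach is approached as far as the arm can. A call with a gripper value outside its range is refused whole. The fingers move at their own pace and stop on an object; FORCE is the grip in N (left out, the last holds). Time passes only in rows, so rows that repeat a pose let the fingers close. It gives the time, the measured TCP pose, the force and the opening at its end, in the units of the state.
- state(): the state, without advancing time (a new reading comes with each control period).
- camera(name): name is "side" or "top" or "wrist"; returns the picture (480x640x3 uint8, blue, green, red); there is no depth.
- camera_model(name): a dict with "fx", "fy", "cx", "cy" (pixels), "k1" (the pictures are not rectified: a ray, as slopes to the right and down, at radius r is drawn at 1 + k1 r^2 times it, then the intrinsics apply), "rvec" (rotation vector, rad) and "tvec" (3), from world to camera coordinates, as OpenCV has them; the wrist camera has in their place "T_tool_cam" (4x4, takes a point from camera to tool coordinates, whose origin is the TCP and whose axes are the flange's). Camera axes: x right, y down, z forward; pixel columns grow to the right and rows downward; lengths in mm; the calibration is good to about 2 mm. A picture is of the moment at which its call begins: read the wrist's pose just before it. camera_model takes no time and is no camera call.
- hand_in(): hands the job in, once; it reports no verdict.
The state is a dict: "time_s": time; "joint_pos": joint angles; "qd": joint speeds; "joint_torque": joint torques, N m; "ee_pos": TCP position; "eef_rot": TCP orientation; "force": force on the tool from outside, world axes, zero at the start; "ft_torque": the same for the moment, N m; "gripper_width": finger opening in mm.
Only numpy, scipy, OpenCV 4.12 (cv2) and the standard library are available. Lean on these libraries where they do the work, as an engineer would, in place of code of your own. Each camera call takes 0.05 s, during which the arm holds its last target.

## Task

The hood of the block heater has been raised so that tubes can be loaded, but its tired hinge will not keep it there. Swing the heater's own prop rod up by its red grip as far as it goes, then lower the hood by its blue bar until the end of the rod sits in the socket under the hood's bracket and the rod carries the hood. Let go of everything.

Things in the scene. Friction and masses are not known exactly. Their poses are not given: they have to be found in the camera images.
- prop (a joint): Steel prop rod, 8 mm thick, 155 mm long, black 12 mm ball at its free end. It pivots 45 mm above the table on the left (+y) side, near the front, of the block heater (grey box 200x170x75 mm). 0 rad: it lies level along that side, free end to the rear; the value grows as the free end swings up and forward, to a stop at 1.17 (leaning 23 deg back). Stiff pivot (0.1 N m): stays where left.
- hood (a joint): White hood, hinged at the heater's rear top edge. 0 rad: shut, grows as its front rises, to 1.35. Starts 1.13 to 1.26; below about 1.0 it sinks shut by itself. A steel bracket on its left side has an open socket, 27 mm wide, facing down: with the rod at its stop, the ball seats there when the hood has come down to 0.80. At its starting height the rod swings clear below the bracket.
- prop_grip (a point): Centre of the red round grip, 16 mm thick, 46 mm long, that sticks out level from the rod along this frame's y axis (away from the heater, to its left), 72 mm outside the rod. It moves on an arc of 100 mm radius about the rod's pivot; the frame's x axis runs from pivot to free end and rises at prop. Grip from above, fingers before and behind it; it rolls between the fingers as the rod turns.
- hood_bar (a point): Centre of the blue round bar, 14 mm thick, 104 mm long, along the hood's front edge and 50 mm beyond it; topmost part of the raised hood. Level along this frame's y axis (to the heater's left). Moves on an arc of 245 mm radius about the hood's hinge, behind and below; the line from hinge to bar rises at hood. Pinch it from above, fingers before and behind it; moving it takes 1 to 3 N.

How it is judged:
By the outcome, as a careful person would: the job done as asked, in the order asked, and still so for the second after the job is handed in, with the robot touching nothing.
It also fails if it takes over 42 s, if anything falls off the work surface, if the arm or the gripper's body presses on something with over 40 N, if the wrist force passes 120 N, or if a joint passes its speed limit or range.

## Working session

There is one attempt and no reset: what is moved stays moved. The work goes in short steps, Python scripts to look and compute and a shell command to move; the robot and the scene stay as the last step left them, time stands still between calls to the robot, and variables do not carry over. Pictures are saved under pics/ and viewed, and the job is handed in when it is done.

```bash
ls; mkdir -p pics; python3 - <<'E'
from cell import *
import cv2,numpy as np
s=state();print(s)
for n in("side","top","wrist"):
    m=camera_model(n);print(n,m)
    cv2.imwrite(f"pics/{n}0.png",camera(n))
E
```

```text
pics
{'time_s': 0.0, 'joint_pos': array([69.44805239, 22.01488351,  0.93624279, 78.56251093, -0.36129745,
       79.53739552, -2.66553782]), 'qd': array([-0.03597242, -0.01408276,  0.05895099,  0.08369423,  0.06378759,
       -0.02229342,  0.05311598]), 'joint_torque': array([ 5.87358372e-04, -6.27586842e+01,  8.44388790e-01, -3.71821296e+01,
        1.65131560e-02,  1.41087503e-02,  1.75436668e-05]), 'ee_pos': array([ 182.09669936, -597.35298445,  230.2731011 ]), 'eef_rot': array([[ 9.56548737e-01,  2.91571895e-01, -5.86406141e-04],
       [ 2.91572484e-01, -9.56546919e-01,  1.86493566e-03],
       [-1.71621635e-05, -1.95488174e-03, -9.99998089e-01]]), 'force': array([-0.01598739,  0.19252374,  0.12431959]), 'ft_torque': array([-0.03448899, -0.05966408,  0.03056784]), 'gripper_width': 85.15123252366995}
side {'fx': 590.2923548990004, 'fy': 590.2923548990004, 'cx': 326.16966617513685, 'cy': 241.52151562724876, 'k1': 0.028674091574039676, 'rvec': array([ 0.26501625, -2.6707731 ,  1.49275487]), 'tvec': array([ 592.39971197,   -1.50396593, 1103.14559691])}
top {'fx': 482.2153501502127, 'fy': 482.2153501502127, 'cx': 321.5779120896732, 'cy': 236.6728810400225, 'k1': -0.12598576618235746, 'rvec': array([ 2.14311887, -2.1585278 ,  0.18937456]), 'tvec': array([311.99766064, 569.93788811, 866.36144155])}
wrist {'fx': 357.512518101463, 'fy': 357.512518101463, 'cx': 319.1526133618981, 'cy': 239.89294256555726, 'k1': -0.053752103929841845, 'T_tool_cam': array([[ 6.48990016e-04, -9.56066641e-01, -2.93148695e-01,
         7.51797984e+01],
       [ 9.99998924e-01,  1.00620669e-03, -1.06775618e-03,
         1.00318977e+00],
       [ 1.31581424e-03, -2.93147687e-01,  9.56066265e-01,
        -1.42257733e+02],
       [ 0.00000000e+00,  0.00000000e+00,  0.00000000e+00,
         1.00000000e+00]])}
```

View pics/side0.png

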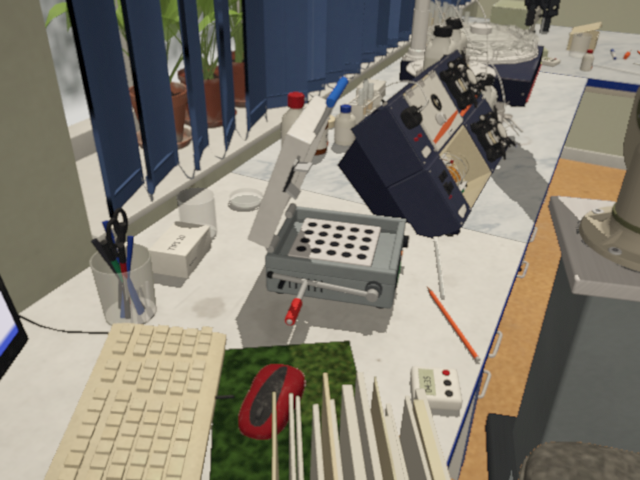

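View pics/top0.png

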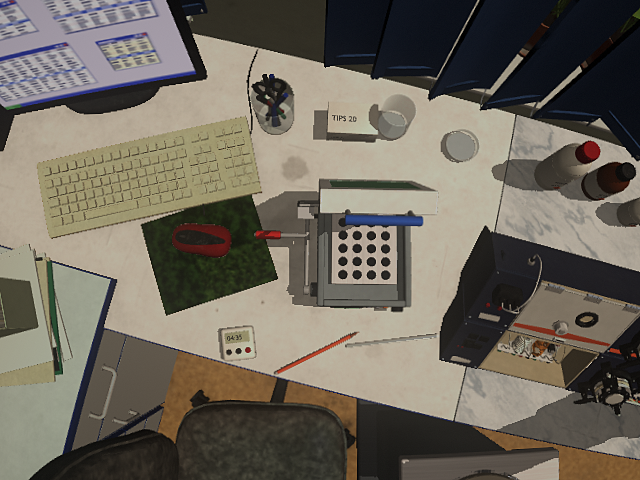

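View pics/wrist0.png

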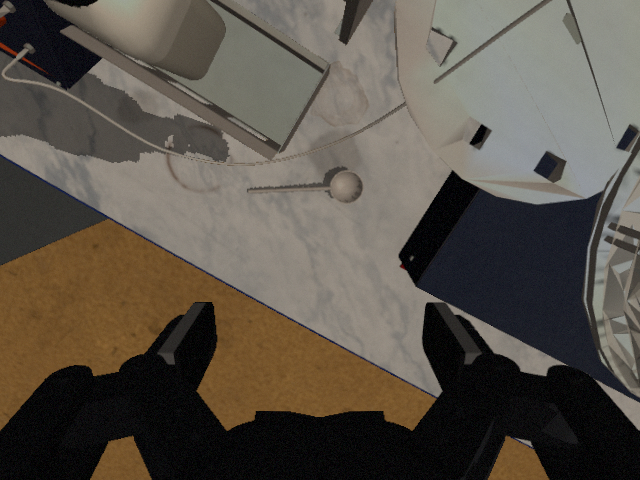

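The side view shows the heater near (335,255), with the red grip at (295,308) and the blue bar at (337,92). In the top view the grip is near (267,235) and the bar near (384,220). I'll zoom in to get precise pixels.

```bash
python3 - <<'E'
import cv2
a=cv2.imread("pics/side0.png")[60:340,240:430];b=cv2.imread("pics/top0.png")[160:330,230:460]
cv2.imwrite("pics/sz.png",cv2.resize(a,None,fx=2.14,fy=2.14,interpolation=3))
cv2.imwrite("pics/tz.png",cv2.resize(b,None,fx=3.4,fy=3.4,interpolation=3))
for n in("side0","top0"):
    i=cv2.imread(f"pics/{n}.png").astype(int);B,G,R=i[...,0],i[...,1],i[...,2]
    for c,m in(("red",(R>120)&(G<60)&(B<70)),("blue",(B>130)&(R<70))):
        k,l,st,ce=cv2.connectedComponentsWithStats(m.astype('uint8'))
        for j in range(1,k):
            if st[j,4]>60: 
                import numpy as np
                p=np.argwhere(l==j)[:,::-1]; print(n,c,st[j],ce[j].round(1),cv2.minAreaRect(p.astype('float32')))
E
```

```text
side0 red [288  92  16   6  70] [295.4  94.5] ((295.5, 94.5), (15.0, 5.0), 0.0)
side0 red [285 299  17  26 166] [293.1 309.9] ((293.4051818847656, 310.887939453125), (9.847982406616211, 25.210838317871094), 23.198591232299805)
side0 red [243 365  40  67 548] [259.1 395.6] ((261.0545654296875, 396.1467590332031), (30.36450958251953, 68.65365600585938), 10.060689926147461)
side0 red [277 367  26  53 550] [287.8 388.9] ((287.7184143066406, 394.16864013671875), (15.754525184631348, 53.80524444580078), 17.447187423706055)
side0 blue [327  77  20  24 186] [337.5  88.8] ((336.9230651855469, 89.11538696289062), (7.765802383422852, 27.457660675048828), 33.6900634765625)
side0 blue [  0 326  18  30  63] [  8.7 341.3] ((8.80900764465332, 341.0055847167969), (3.7099921703338623, 33.07192611694336), 32.0053825378418)
top0 red [514 323  41  11 140] [534.  327.9] ((534.0919799804688, 328.01751708984375), (40.97754669189453, 3.8357982635498047), 10.784297943115234)
top0 blue [ 21  71 175  35 402] [109.1  87.4] ((107.85587310791016, 87.73760986328125), (3.4091415405273438, 176.73016357421875), 79.2959976196289)
top0 blue [346 217  77   6 255] [384.7 219.7] ((383.998046875, 219.56243896484375), (76.11909484863281, 3.4982922077178955), 1.7899105548858643)
```

View pics/sz.png

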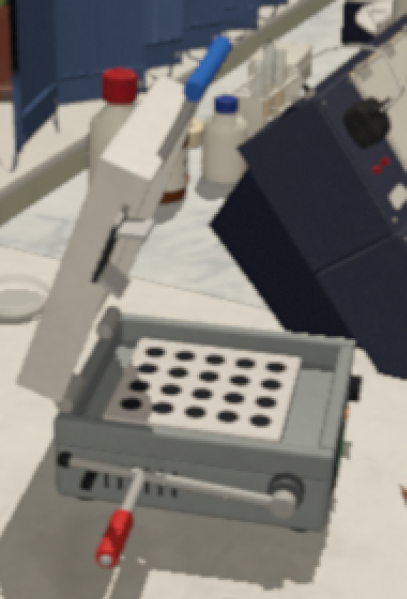

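View pics/tz.png

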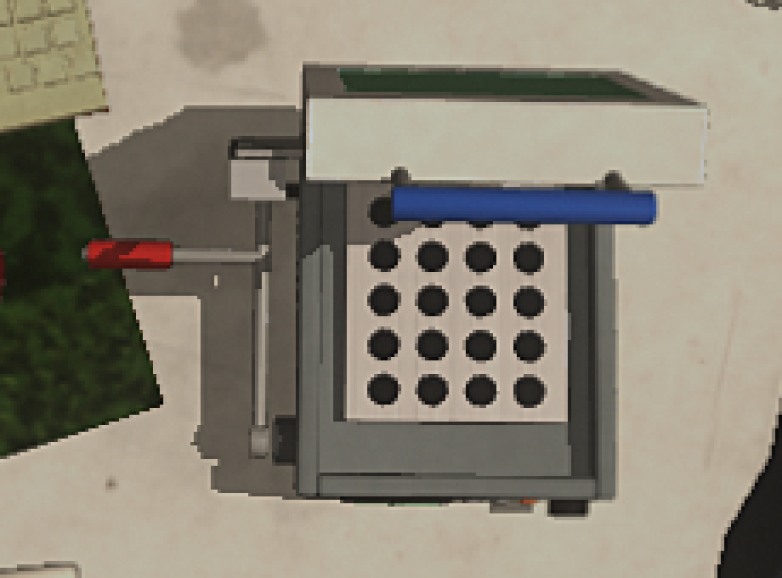

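```bash
cat > h.py <<'E'
import cv2,numpy as np
from cell import *
def K(m): return np.array([[m["fx"],0,m["cx"]],[0,m["fy"],m["cy"]],[0,0,1.]])
def ray(n,uv):
    m=camera_model(n);q=(np.array(uv,float)-[m["cx"],m["cy"]])/m["fx"]
    x=cv2.undistortPoints(np.array([[uv]],float),K(m),np.array([m["k1"],0,0,0.]))[0,0]
    R=cv2.Rodrigues(m["rvec"])[0];d=R.T@np.r_[x,1];return -R.T@m["tvec"],d/np.linalg.norm(d)
def tri(a,b):
    (c,d),(e,f)=ray("side",a),ray("top",b)
    t=np.linalg.lstsq(np.c_[d,-f],e-c,rcond=None)[0];p,q=c+t[0]*d,e+t[1]*f
    return ((p+q)/2).round(1),np.linalg.norm(p-q).round(1)
def proj(n,P):
    m=camera_model(n);return cv2.projectPoints(np.array(P,float).reshape(-1,1,3),m["rvec"],m["tvec"],K(m),np.array([m["k1"],0,0,0.]))[0][:,0]
def onz(n,uv,z):
    c,d=ray(n,uv);return (c+d*(z-c[2])/d[2]).round(1)
E
python3 - <<'E'
from h import *
print("grip out",tri((290,319.3),(256.2,234.4)));print("grip in",tri((297,299.7),(280.6,235)))
print("bar L",tri((330.2,103),(345.6,220)));print("bar R",tri((345.6,79.6),(422.9,221.2)))
print("FL",onz("top",(318.5,305.3),75),"FR",onz("top",(410.9,305.6),75))
print("side FL",onz("side",(240+325/2.14,60+480/2.14),75),"pivot cap",tri((373,288),(306.5,289)))
print("side FR",onz("side",(240+355/2.14,60+341/2.14),75),"RL",onz("side",(240+57/2.14,60+418/2.14),75))
E
```

```text
grip out (array([574.1, 429.1,  55.8]), np.float64(1.3))
grip in (array([573.8, 384.1,  55.1]), np.float64(0.7))
bar L (array([552.2, 281.7, 309.4]), np.float64(0.9))
bar R (array([548.8, 178.5, 311.4]), np.float64(2.7))
FL [443.6 315.2  75. ] FR [441.1 149.9  75. ]
side FL [444.9 345.8  75. ] pivot cap (array([472.6, 336.5,  57.6]), np.float64(1.7))
side FR [438.7 153.   75. ] RL [638.  311.8  75. ]
```

Triangulated positions match the given sizes: grip centre (574,407,55), bar centre (550.5,230,310), heater yaw about -1°, hood about 1.19 rad. I'll raise the arm and start the traverse.

```bash
python3 -m pendant '[0,0,-200,-30,0.2, 0,0,-200,-30,0.2, 0,0,-200,-30,0.2, 0,0,-200,-30,0.2, 0,0,-200,-72,0.2, 267,-199,-200,-72,0.2, 267,-199,-200,-72,0.2, 267,-199,-200,-72,0.2, 267,-199,-200,-72,0.2, 267,-199,-200,-72,0.2, 267,-199,-200,-72,0.2, 267,-199,-200,-72,0.2]' 30
python3 - <<'E'
from h import *
print(proj("top",[[480,-100,0],[480,-100,300]]),tri((355,112),(487,228)))
s=state();R=s["eef_rot"];print(R.round(3));
for t in([480,0,430],[500,220,430],[574,410,430]):print((R.T@(np.array(t)-s["ee_pos"])).round(0))
E
```

```text
time_s: 1.15
ee_pos: [355.8, -361.0, 431.2]
eef_rot: [[0.017, 1.0, -0.0], [1.0, -0.017, -0.0], [-0.0, -0.0, -1.0]]
force: [0.6, -1.0, -0.1]
gripper_width: 51.1
[[525.05768727 284.13362544]
 [614.41888081 271.31129746]] (array([551.5,  56.5, 221.1]), np.float64(9.5))
[[ 0.017  1.    -0.   ]
 [ 1.    -0.017 -0.   ]
 [-0.    -0.    -1.   ]]
[363. 118.   1.]
[583. 134.   1.]
[775. 205.   1.]
```

```bash
python3 -m pendant '[363,118,0,0,0.1, 363,118,0,0,0.1, 363,118,0,0,0.1, 363,118,0,0,0.1, 363,118,0,0,0.1, 363,118,0,0,0.1, 363,118,0,0,0.1, 363,118,0,0,0.1, 500,134,0,0,0.1, 500,134,0,0,0.1, 500,134,0,0,0.1, 500,134,0,0,0.1]' 
python3 - <<'E'
from h import *
s=state();R=s["eef_rot"]
for t in([574,410,430],[574,410,160]):print((R.T@(np.array(t)-s["ee_pos"])).round(0))
E
```

```text
time_s: 2.15
ee_pos: [494.6, 117.7, 431.4]
eef_rot: [[0.019, 1.0, 0.0], [1.0, -0.019, -0.0], [-0.0, 0.0, -1.0]]
force: [1.2, 0.2, 0.3]
gripper_width: 47.5
[294.  74.   1.]
[294.  74. 271.]
```

```bash
python3 -m pendant '[294,74,0,0,0.1, 294,74,0,0,0.1, 294,74,0,0,0.1, 294,74,0,0,0.1, 294,74,0,0,0.1, 294,74,0,0,0.1, 294,74,0,0,0.1, 294,74,0,0,0.1, 294,74,250,0,0.1, 294,74,250,0,0.1, 294,74,250,0,0.1, 294,74,250,0,0.1]' 
python3 -m pendant '[0,0,85,0,0.1, 0,0,85,0,0.1, 0,0,85,0,0.1, 0,0,85,0,0.1]'
python3 - <<'E'
from h import *
s=state();R=s["eef_rot"];print(s["ee_pos"],s["force"])
for t in([574,408,36],):print((R.T@(np.array(t)-s["ee_pos"])).round(1))
cv2.imwrite("pics/w1.png",camera("wrist"))
m=camera_model("wrist");T=np.eye(4);T[:3,:3]=R;T[:3,3]=s["ee_pos"];M=np.linalg.inv(T@m["T_tool_cam"])
print(cv2.projectPoints(np.array([[574,429,55.8],[574,384,55.]]),cv2.Rodrigues(M[:3,:3])[0],M[:3,3],K(m),np.array([m["k1"],0,0,0.]))[0])
E
```

```text
time_s: 3.15
ee_pos: [573.7, 408.7, 263.4]
eef_rot: [[0.018, 1.0, -0.0], [1.0, -0.018, 0.0], [0.0, -0.0, -1.0]]
force: [1.5, 0.2, -0.1]
gripper_width: 46.6
time_s: 3.48
ee_pos: [573.5, 407.0, 178.3]
eef_rot: [[0.018, 1.0, -0.004], [1.0, -0.019, -0.004], [-0.004, -0.004, -1.0]]
force: [-0.1, -0.8, 1.0]
gripper_width: 47.2
[573.45721701 406.95287635 178.2509627 ] [-0.10267616 -0.79815824  0.98451829]
[  1.6   1.1 142.2]
[[[319.21775928 202.48778705]]

 [[320.23619745 258.47480597]]]
```

View pics/w1.png

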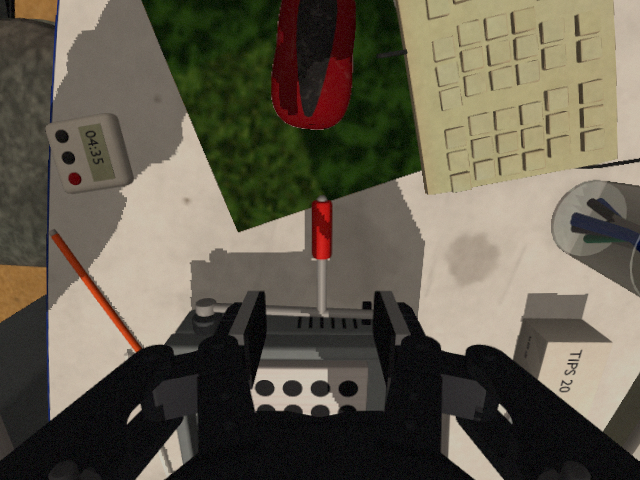

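The wrist view shows the grip at (321,200)–(322,260), centred between the fingers. That is within 2 px of where my model puts it. I'll go down and close on it.

```bash
python3 -m pendant '[3,1,141,0,0.1, 3,1,141,0,0.1, 3,1,141,0,0.1, 3,1,141,0,0.1, 3,1,141,0,0.1, 3,1,141,0,-1, 3,1,141,0,-1, 3,1,141,0,-1, 3,1,141,0,-1, 3,1,141,0,-1, 3,1,141,0,-1]' 30
python3 - <<'E'
from h import *
s=state();print(s["ee_pos"],s["force"],s["gripper_width"])
cv2.imwrite("pics/w2.png",camera("wrist"))
cv2.imwrite("pics/s2.png",camera("side")[150:390,180:500])
E
```

```text
time_s: 4.45
ee_pos: [575.2, 413.5, 41.7]
eef_rot: [[0.017, 1.0, 0.002], [1.0, -0.017, 0.003], [0.003, 0.002, -1.0]]
force: [-3.0, 3.9, 1.9]
gripper_width: 14.8
[575.15843844 413.50252451  41.72480645] [-2.96654563  3.92504314  1.891093  ] 14.790401801668674
```

View pics/s2.png

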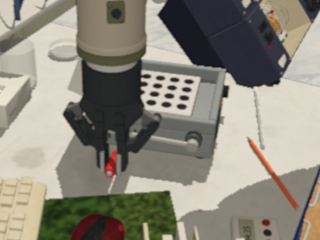

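View pics/w2.png

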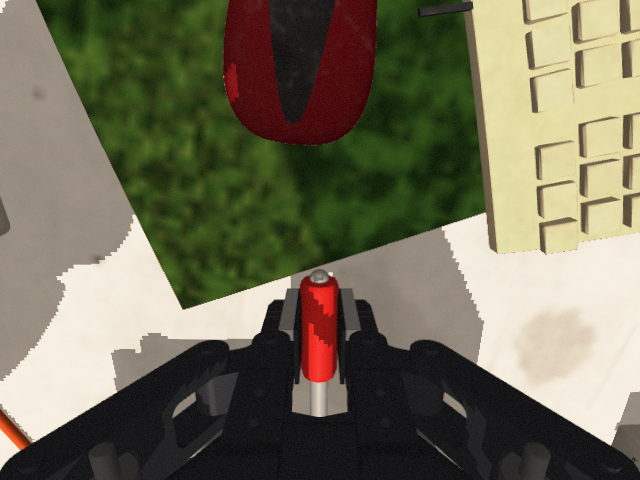

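```bash
python3 -m pendant '[0,-0.6,-5,0,-1, 0,-1.5,-10,0,-1, 0,-2.6,-15,0,-1, 0,-4,-19.6,0,-1, 0,-5.6,-24.3,0,-1, 0,-7.4,-29,0,-1, 0,-9.5,-33.5,0,-1, 0,-11.7,-38,0,-1, 0,-14.2,-42.3,0,-1, 0,-17,-46.5,0,-1, 0,-20,-50.5,0,-1, 0,-23,-54.4,0,-1]' 30
python3 - <<'E'
from h import *
s=state();print(s["ee_pos"],s["force"],s["gripper_width"])
cv2.imwrite("pics/s3.png",cv2.resize(camera("side")[150:350,200:450],None,fx=3,fy=3))
E
```

```text
time_s: 5.55
ee_pos: [557.2, 414.0, 97.8]
eef_rot: [[0.021, 1.0, 0.01], [1.0, -0.021, 0.007], [0.007, 0.01, -1.0]]
force: [11.2, 9.3, 3.7]
gripper_width: 14.7
[557.19536729 413.95819832  97.78677054] [11.1869843   9.3423061   3.74517958] 14.663166918884738
```

View pics/s3.png

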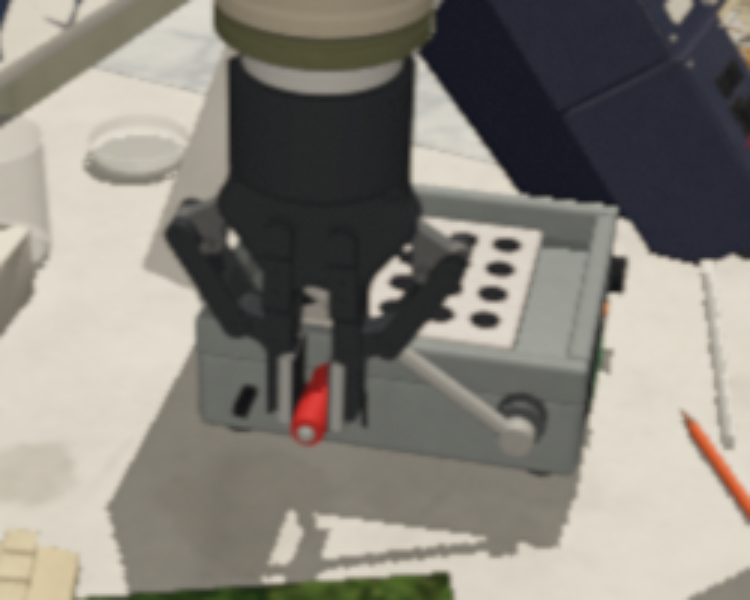

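```bash
python3 - <<'E'
from h import *
def ony(uv,y):
    c,d=ray("side",uv);return (c+d*(y-c[1])/d[1]).round(1)
print("before",ony((290,319.3),429.5),"now",ony((200+310/3,150+432/3),429.5))
print("pivot cap",ony((200+516/3,150+434/3),340), "tip",ony((200+362/3,150+422/3),410))
E
```

```text
before [573.3 429.5  56.1] now [555.  429.5 101.4]
pivot cap [472.2 340.   48. ] tip [535.7 410.   95.8]
```

The grip now measures (555,101) at about 0.61 rad. It has slipped to roughly 4 mm above the fingertips. The rod stays where it's left, so I'll open, lower the tool and re-grip deeper.

```bash
python3 -m pendant '[0,0,0,0,-0.2, 0,0,0,0,-0.2, 0,0,0,0,-0.2, 0,0,0,0,-0.2]' 60
python3 - <<'E'
from h import *
s=state();R=s["eef_rot"];print(s["ee_pos"],s["force"],s["gripper_width"],R.round(3))
print((R.T@(np.array([555.5,411,82])-s["ee_pos"])).round(1))
cv2.imwrite("pics/s4.png",cv2.resize(camera("side")[200:350,250:430],None,fx=4,fy=4,interpolation=3))
E
```

```text
time_s: 5.93
ee_pos: [552.3, 411.3, 93.7]
eef_rot: [[0.019, 1.0, -0.0], [1.0, -0.019, -0.001], [-0.001, -0.0, -1.0]]
force: [-0.3, 0.4, 0.9]
gripper_width: 34.2
[552.31234049 411.32379584  93.6941598 ] [-0.33287571  0.3626486   0.92665477] 34.216748205215445 [[ 0.019  1.    -0.   ]
 [ 1.    -0.019 -0.001]
 [-0.001 -0.    -1.   ]]
[-0.3  3.2 11.7]
```

View pics/s4.png

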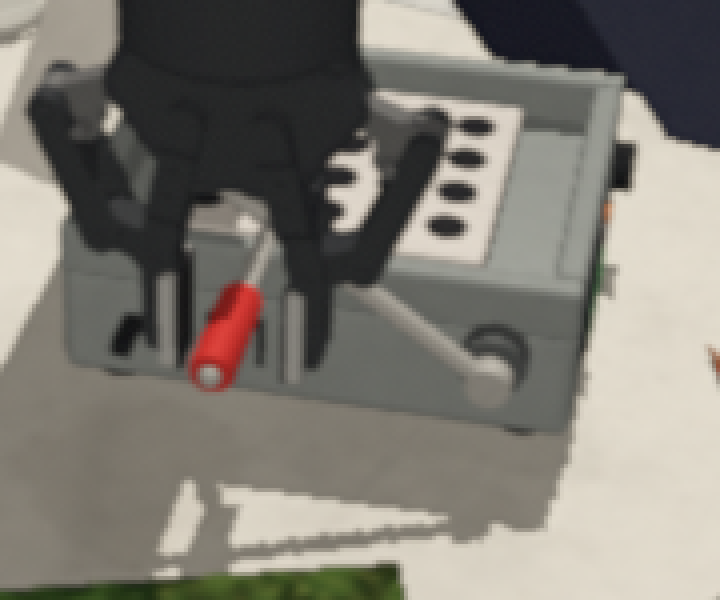

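```bash
python3 -m pendant '[0,3.5,13,0,-0.2, 0,3.5,13,0,-0.2, 0,3.5,13,0,-0.2, 0,3.5,13,0,-1, 0,3.5,13,0,-1, 0,3.5,13,0,-1, 0,3.5,13,0,-1]' 45
python3 - <<'E'
from h import *
s=state();R=s["eef_rot"];print(s["ee_pos"],s["force"],s["gripper_width"])
import math
p=np.array([474,45]);a0=.61
for a in np.arange(.65,1.25,.05):print(a.round(2),(100*np.array([math.cos(a)-math.cos(a0),math.sin(a)-math.sin(a0)])).round(1))
cv2.imwrite("pics/s5.png",cv2.resize(camera("side")[200:350,250:430],None,fx=4,fy=4,interpolation=3))
E
```

```text
time_s: 6.57
ee_pos: [556.3, 411.9, 81.4]
eef_rot: [[0.019, 1.0, 0.001], [1.0, -0.019, 0.0], [0.0, 0.001, -1.0]]
force: [3.5, -0.5, -2.3]
gripper_width: 14.6
[556.30428283 411.88510655  81.35120414] [ 3.48127593 -0.54052    -2.32456313] 14.551415958682972
0.65 [-2.4  3.2]
0.7 [-5.5  7.1]
0.75 [-8.8 10.9]
0.8 [-12.3  14.4]
0.85 [-16.   17.8]
0.9 [-19.8  21. ]
0.95 [-23.8  24.1]
1.0 [-27.9  26.9]
1.05 [-32.2  29.5]
1.1 [-36.6  31.8]
1.15 [-41.1  34. ]
1.2 [-45.7  35.9]
```

View pics/s5.png

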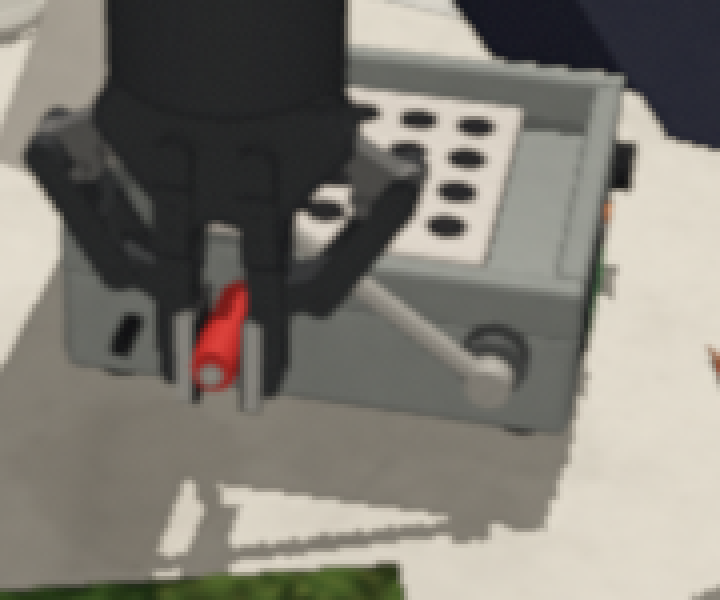

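```bash
python3 -m pendant '[0,-1.2,-1.6,0,-1, 0,-2.4,-3.2,0,-1, 0,-4,-5.2,0,-1, 0,-5.5,-7.1,0,-1, 0,-7.2,-9,0,-1, 0,-8.8,-10.9,0,-1, 0,-12.3,-14.4,0,-1, 0,-16,-17.8,0,-1, 0,-19.8,-21,0,-1, 0,-23.8,-24,0,-1, 0,-23.8,-24,0,-1]' 45
python3 - <<'E'
from h import *
s=state();R=s["eef_rot"];print(s["ee_pos"],s["force"],s["gripper_width"])
cv2.imwrite("pics/s6.png",cv2.resize(camera("side")[180:330,250:430],None,fx=4,fy=4,interpolation=3))
E
```

```text
time_s: 7.53
ee_pos: [532.8, 412.5, 107.0]
eef_rot: [[0.019, 1.0, 0.003], [1.0, -0.019, 0.001], [0.001, 0.003, -1.0]]
force: [5.0, 0.0, 4.1]
gripper_width: 14.5
[532.81895746 412.48293878 106.98617642] [5.04821663 0.03732441 4.10831203] 14.515055065667159
```

View pics/s6.png

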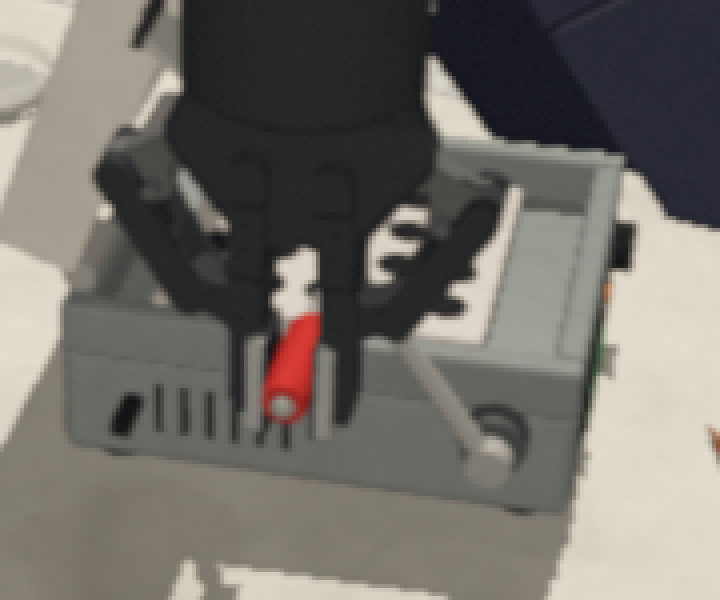

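```bash
python3 - <<'E'
from h import *
import math
c,d=ray("side",(321,281.25));q=c+d*(429.5-c[1])/d[1];print(q, math.atan2(q[2]-45,q[0]-473.5),np.hypot(q[2]-45,q[0]-473.5))
E
```

```text
[531.97261198 429.5        125.36541118] 0.9417962807937404 99.38634547159455
```

The grip is at 0.94 rad and well seated, with no further slip. Next I'll continue to the stop.

```bash
python3 -m pendant '[0,-2,-1.4,0,-1, 0,-4.1,-2.8,0,-1, 0,-6.2,-4.1,0,-1, 0,-8.4,-5.4,0,-1, 0,-10.6,-6.6,0,-1, 0,-12.8,-7.7,0,-1, 0,-15,-8.8,0,-1, 0,-17.3,-9.9,0,-1, 0,-19.6,-10.9,0,-1, 0,-21.9,-11.8,0,-1, 0,-23.3,-12.4,0,-1, 0,-23.3,-12.4,0,-1]' 45
python3 - <<'E'
from h import *
s=state();R=s["eef_rot"];print(s["ee_pos"],s["force"],s["gripper_width"])
cv2.imwrite("pics/s7.png",cv2.resize(camera("side")[150:300,250:430],None,fx=4,fy=4,interpolation=3))
E
```

```text
time_s: 8.58
ee_pos: [513.6, 412.8, 119.5]
eef_rot: [[0.022, 1.0, 0.009], [1.0, -0.022, 0.004], [0.004, 0.009, -1.0]]
force: [17.0, 4.4, 0.9]
gripper_width: 14.3
[513.64610473 412.80437037 119.51251263] [17.02575641  4.41095436  0.93150847] 14.342862521714535
```

View pics/s7.png

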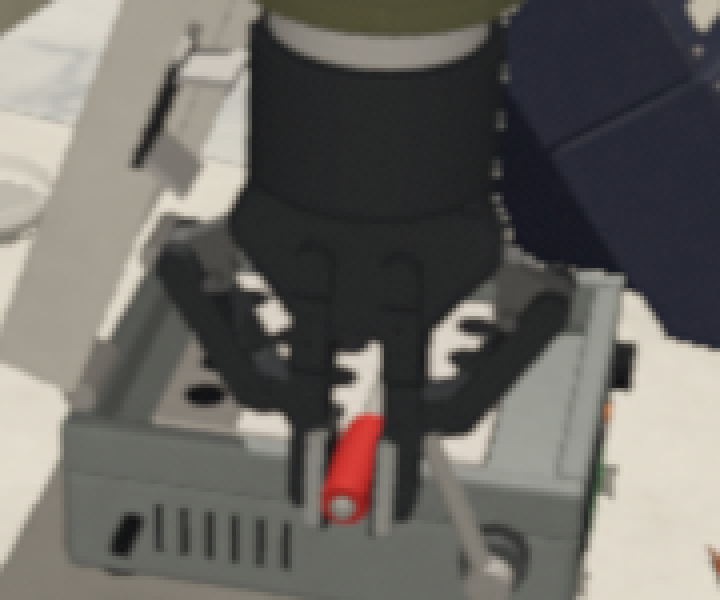

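```bash
python3 -m pendant '[0,0,0,0,0, 0,0,0,0,0, 0,0,0,0,0, 0,0,0,0,0, 0,0,-40,0,0, 0,0,-80,0,0, 0,0,-120,0,0, 0,0,-160,0,0, 0,0,-200,0,0, 0,0,-240,0,0, 0,0,-240,0,0]' 45
python3 - <<'E'
from h import *
import math
c,d=ray("side",(335.75,277));q=c+d*(429.5-c[1])/d[1];print(q, math.atan2(q[2]-45,q[0]-473.5))
s=state();R=s["eef_rot"];print(s["ee_pos"],s["force"],s["gripper_width"])
print((R.T@(np.array([550.5,232,370])-s["ee_pos"])).round(1))
a=camera("side");cv2.imwrite("pics/sf8.png",a)
cv2.imwrite("pics/s8.png",cv2.resize(a[60:310,240:430],None,fx=2.4,fy=2.4,interpolation=3))
E
```

```text
time_s: 9.55
ee_pos: [508.3, 414.6, 366.6]
eef_rot: [[0.018, 1.0, 0.007], [1.0, -0.018, 0.009], [0.009, 0.007, -1.0]]
force: [0.1, 0.4, 1.3]
gripper_width: 42.8
[513.13693465 429.5        134.85722094] 1.1553597247047505
[508.33159792 414.56182455 366.59692795] [0.09329903 0.40485993 1.28671792] 42.825389015584555
[-181.7   45.5   -4.7]
```

View pics/s8.png

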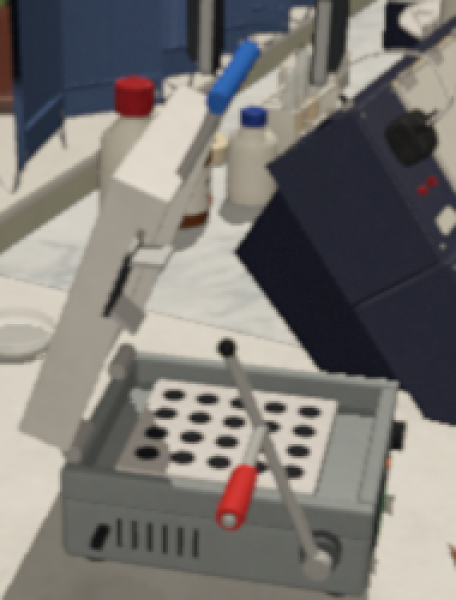

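```bash
python3 - <<'E'
from h import *
import math
def ony(uv,y):
    c,d=ray("side",uv);return c+d*(y-c[1])/d[1]
b=ony((240+227/2.4,60+348/2.4),334);g=ony((240+230/2.4,60+518/2.4),429.5);p=ony((240+318/2.4,60+563/2.4),340)
for q in(b,g):print(q,math.atan2(q[2]-45,q[0]-473.5),np.hypot(q[2]-45,q[0]-473.5))
print(p)
print(proj("side",[[473.5+155*np.cos(a),334,45+155*np.sin(a)] for a in(1.1,1.14,1.17)]))
E
```

```text
[532.88561239 334.         185.70599762] 1.1714231093968885 152.72468275873814
[513.08694809 429.5        136.66409582] 1.1631213774241127 99.84704763646245
[471.50172465 340.          48.29049925]
[[326.64731225 205.80846393]
 [330.72189813 204.49559651]
 [333.83918939 203.6075524 ]]
```

The rod is at its stop: 1.171 rad measured from the ball, 1.163 from the grip. Next I'll move above the blue bar.

```bash
python3 -m pendant '[-182,45.5,0,0,0, -182,45.5,0,0,0, -182,45.5,0,0,0, -182,45.5,0,0,0, -182,45.5,0,0,0, -182,45.5,0,0,0, -182,45.5,0,0,0]' 45
python3 - <<'E'
from h import *
s=state();R=s["eef_rot"];print(s["ee_pos"],s["force"],s["gripper_width"])
print((R.T@(np.array([550.5,230,292])-s["ee_pos"])).round(1))
cv2.imwrite("pics/w9.png",camera("wrist"))
m=camera_model("wrist");T=np.eye(4);T[:3,:3]=R;T[:3,3]=s["ee_pos"];M=np.linalg.inv(T@m["T_tool_cam"])
print(cv2.projectPoints(np.array([[552.2,281.7,310],[548.8,178.5,310.]]),cv2.Rodrigues(M[:3,:3])[0],M[:3,3],K(m),np.array([m["k1"],0,0,0.]))[0])
E
```

```text
time_s: 10.18
ee_pos: [551.0, 227.9, 356.3]
eef_rot: [[0.022, 1.0, -0.002], [1.0, -0.022, -0.001], [-0.001, -0.002, -1.0]]
force: [-0.4, 0.4, 0.2]
gripper_width: 42.8
[551.0429694  227.89596253 356.34479663] [-0.4064999   0.40159515  0.21337072] 42.84967515169557
[ 2.2 -0.5 64.3]
[[[318.19707171 171.28896909]]

 [[316.29360675 343.28182569]]]
```

View pics/w9.png

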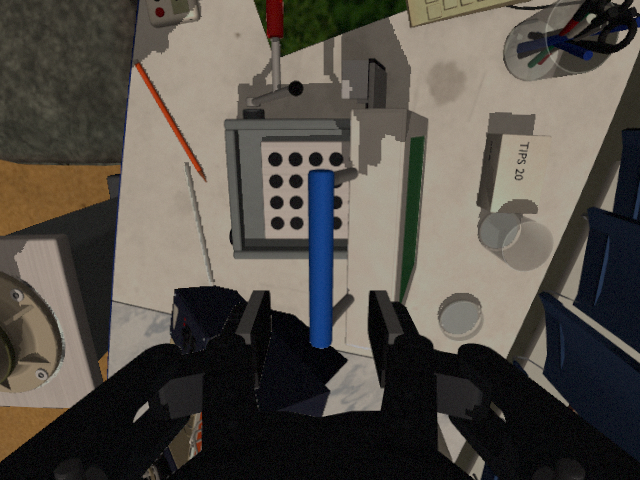

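The bar runs from (320,171) to (320,345), about 2 mm further back than predicted and centred between the fingers. I'll descend and pinch it.

```bash
python3 -m pendant '[2,1.5,20,0,-0.2, 2,1.5,40,0,-0.2, 2,1.5,63,0,-0.2, 2,1.5,63,0,-0.2, 2,1.5,63,0,-1, 2,1.5,63,0,-1, 2,1.5,63,0,-1, 2,1.5,63,0,-1, 2,1.5,63,0,-1]' 45
python3 - <<'E'
from h import *
s=state();R=s["eef_rot"];print(s["ee_pos"],s["force"],s["gripper_width"],R.round(3))
cv2.imwrite("pics/s10.png",cv2.resize(camera("side")[40:240,240:430],None,fx=3,fy=3,interpolation=3))
import math
h=np.array([643.5,83]);b=np.array([552,310]);a0=1.186
h=b+245*np.array([math.cos(a0),-math.sin(a0)]);print(h)
for a in np.arange(a0,.77,-.02):print(round(a,3),(245*np.array([math.cos(a0)-math.cos(a),math.sin(a0)-math.sin(a)])).round(1))
E
```

```text
time_s: 10.98
ee_pos: [552.1, 233.2, 295.5]
eef_rot: [[0.017, 1.0, 0.001], [1.0, -0.017, 0.002], [0.002, 0.001, -1.0]]
force: [-0.6, 3.8, 0.4]
gripper_width: 12.5
[552.1132754  233.20136915 295.45720776] [-0.55284333  3.77595132  0.42261052] 12.541897858502386 [[ 0.017  1.     0.001]
 [ 1.    -0.017  0.002]
 [ 0.002  0.001 -1.   ]]
[643.96573941  82.91564833]
1.186 [0. 0.]
1.166 [-4.5  1.9]
1.146 [-9.   3.9]
1.126 [-13.5   5.9]
1.106 [-17.9   8.1]
1.086 [-22.2  10.3]
1.066 [-26.5  12.6]
1.046 [-30.8  15.1]
1.026 [-35.   17.6]
1.006 [-39.2  20.1]
0.986 [-43.3  22.8]
0.966 [-47.3  25.5]
0.946 [-51.3  28.4]
0.926 [-55.3  31.3]
0.906 [-59.2  34.3]
0.886 [-63.   37.3]
0.866 [-66.8  40.5]
0.846 [-70.5  43.7]
0.826 [-74.1  47. ]
0.806 [-77.7  50.3]
0.786 [-81.2  53.7]
```

View pics/s10.png

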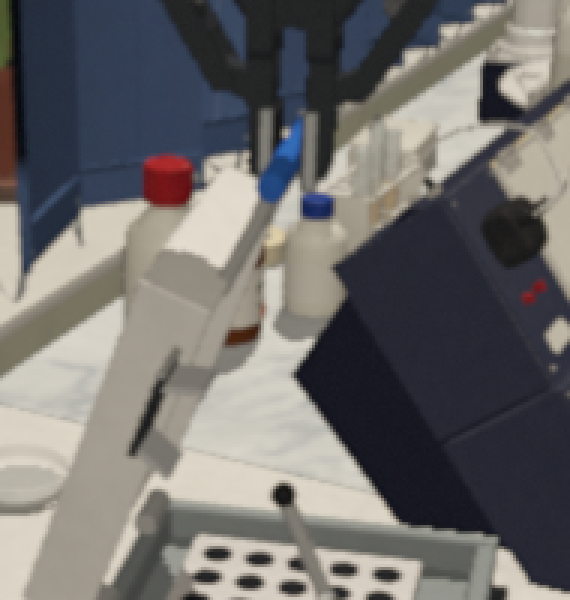

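```bash
python3 -m pendant '[0,-4.5,1.9,0,-1, 0,-9,3.9,0,-1, 0,-13.5,5.9,0,-1, 0,-17.9,8.1,0,-1, 0,-22.2,10.3,0,-1, 0,-26.5,12.6,0,-1, 0,-30.8,15,0,-1, 0,-35,17.6,0,-1, 0,-39.2,20.1,0,-1, 0,-43.3,22.8,0,-1, 0,-47.3,25.5,0,-1, 0,-47.3,25.5,0,-1]' 45
python3 - <<'E'
from h import *
s=state();R=s["eef_rot"];print(s["ee_pos"],s["force"],s["gripper_width"],R.round(3))
cv2.imwrite("pics/s11.png",cv2.resize(camera("side")[60:260,240:430],None,fx=3,fy=3,interpolation=3))
E
```

```text
time_s: 12.03
ee_pos: [503.8, 234.2, 270.1]
eef_rot: [[0.016, 1.0, 0.001], [1.0, -0.016, 0.001], [0.001, 0.001, -1.0]]
force: [-4.3, 4.8, 6.0]
gripper_width: 12.3
[503.76496132 234.19293332 270.108873  ] [-4.31870416  4.8254243   5.9654757 ] 12.346394898816683 [[ 0.016  1.     0.001]
 [ 1.    -0.016  0.001]
 [ 0.001  0.001 -1.   ]]
```

View pics/s11.png

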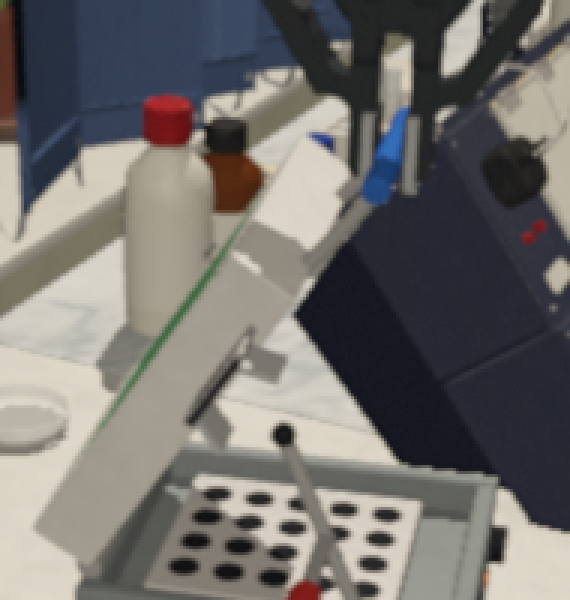

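```bash
python3 -m pendant '[0,-4,2.9,0,-1, 0,-8,5.8,0,-1, 0,-11.9,8.8,0,-1, 0,-15.7,11.8,0,-1, 0,-19.5,15,0,-1, 0,-21.4,16.6,0,-1, 0,-23.2,18.2,0,-1, 0,-25,19.8,0,-1, 0,-25,19.8,0,-1, 0,-25,19.8,0,-1]' 45
python3 - <<'E'
from h import *
s=state();R=s["eef_rot"];print(s["ee_pos"],s["force"],s["gripper_width"])
cv2.imwrite("pics/s12.png",cv2.resize(camera("side")[80:280,240:430],None,fx=3,fy=3,interpolation=3))
E
```

```text
time_s: 12.92
ee_pos: [478.4, 234.7, 250.5]
eef_rot: [[0.016, 1.0, 0.0], [1.0, -0.016, 0.001], [0.001, 0.0, -1.0]]
force: [-9.4, 4.3, 9.5]
gripper_width: 12.4
[478.44284628 234.73477348 250.4813153 ] [-9.38084774  4.32700276  9.54385417] 12.387623450460513
```

View pics/s12.png

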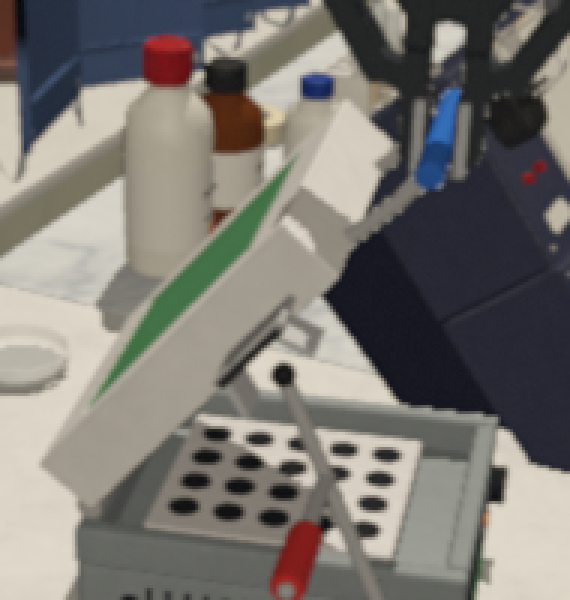

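```bash
python3 -m pendant '[0,-2,-0.5,0,-1, 0,-3.5,0.5,0,-1, 0,-5,2,0,-1, 0,-6.9,3.5,0,-1, 0,-6.9,3.5,0,-1, 0,-6.9,3.5,0,-1]' 45
python3 - <<'E'
from h import *
s=state();R=s["eef_rot"];print(s["ee_pos"],s["force"],s["gripper_width"])
cv2.imwrite("pics/s13.png",cv2.resize(camera("side")[80:280,240:430],None,fx=3,fy=3,interpolation=3))
E
```

```text
time_s: 13.47
ee_pos: [472.8, 234.8, 246.1]
eef_rot: [[0.017, 1.0, 0.001], [1.0, -0.017, 0.002], [0.002, 0.001, -1.0]]
force: [0.3, 8.0, -0.8]
gripper_width: 12.4
[472.81121825 234.75239174 246.05883902] [ 0.29818192  8.02224125 -0.84793068] 12.430903411925325
```

View pics/s13.png

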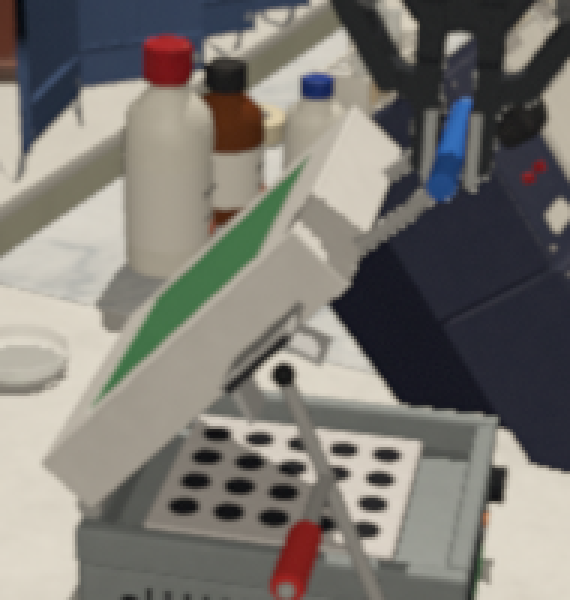

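```bash
python3 -m pendant '[0,-1.2,1.2,0,-1, 0,-2.3,2.3,0,-1, 0,-3.5,3.5,0,-1, 0,-3.5,3.5,0,-1, 0,-3.5,3.5,0,-1]' 45
python3 - <<'E'
from h import *
s=state();R=s["eef_rot"];print(s["ee_pos"],s["force"],s["gripper_width"])
a=camera("side");cv2.imwrite("pics/f14.png",a)
cv2.imwrite("pics/s14.png",cv2.resize(a[150:270,290:390],None,fx=5,fy=5,interpolation=3))
E
```

```text
time_s: 13.93
ee_pos: [469.3, 234.8, 242.8]
eef_rot: [[0.017, 1.0, 0.002], [1.0, -0.017, 0.002], [0.002, 0.002, -1.0]]
force: [-0.7, 6.0, 0.4]
gripper_width: 12.1
[469.31182535 234.83251775 242.79580013] [-0.73698561  6.00010219  0.4110537 ] 12.112672580764391
```

View pics/s14.png

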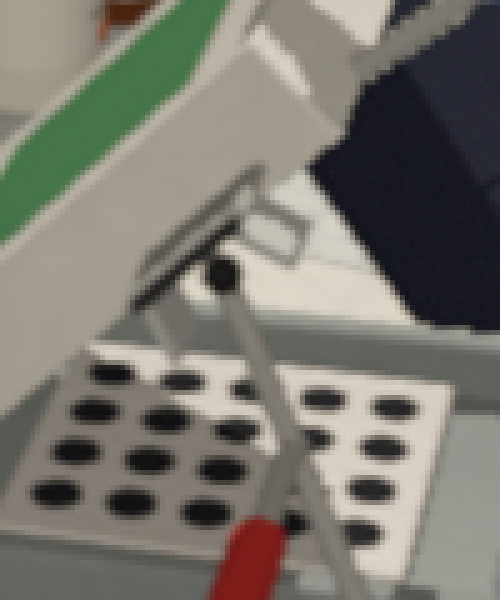

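```bash
python3 -m pendant '[0,-1.2,1.2,0,-1, 0,-2.3,2.3,0,-1, 0,-3.5,3.6,0,-1, 0,-3.5,3.6,0,-1, 0,-3.5,3.6,0,-1]' 45
python3 - <<'E'
from h import *
s=state();R=s["eef_rot"];print(s["ee_pos"],s["force"],s["gripper_width"])
a=camera("side");cv2.imwrite("pics/f15.png",a)
cv2.imwrite("pics/s15.png",cv2.resize(a[150:270,290:390],None,fx=5,fy=5,interpolation=3))
E
```

```text
time_s: 14.4
ee_pos: [465.6, 234.8, 239.0]
eef_rot: [[0.017, 1.0, 0.001], [1.0, -0.017, 0.002], [0.002, 0.001, -1.0]]
force: [-2.0, 6.7, 0.6]
gripper_width: 11.9
[465.63676632 234.78370299 239.03451261] [-2.01436112  6.66805217  0.61427031] 11.878622278521982
```

View pics/s15.png

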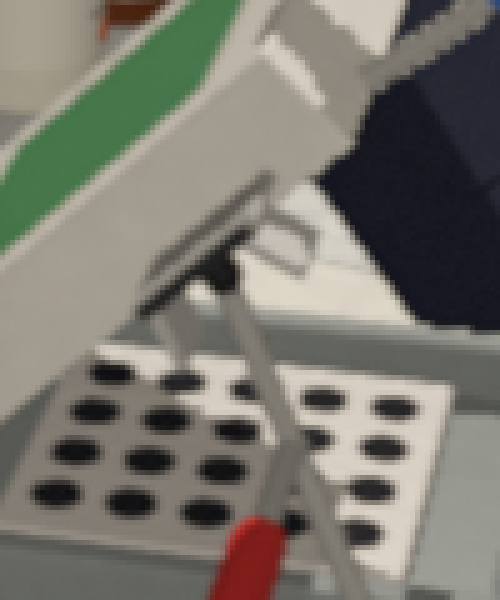

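```bash
python3 -m pendant '[0,-1,1,0,-1, 0,-2,2,0,-1, 0,-3,3,0,-1, 0,-3,3,0,-1, 0,-3,3,0,-1]' 45
python3 - <<'E'
from h import *
s=state();R=s["eef_rot"];print(s["ee_pos"],s["force"],s["gripper_width"])
a=camera("side");cv2.imwrite("pics/f16.png",a)
cv2.imwrite("pics/s16.png",cv2.resize(a[150:270,290:390],None,fx=5,fy=5,interpolation=3))
E
```

```text
time_s: 14.87
ee_pos: [464.6, 234.9, 237.9]
eef_rot: [[0.018, 1.0, 0.006], [1.0, -0.018, 0.003], [0.003, 0.006, -1.0]]
force: [0.6, 5.0, 10.2]
gripper_width: 12.5
[464.58051091 234.85704023 237.87533936] [ 0.55743122  4.95220441 10.19506624] 12.477510053362213
```

View pics/s16.png

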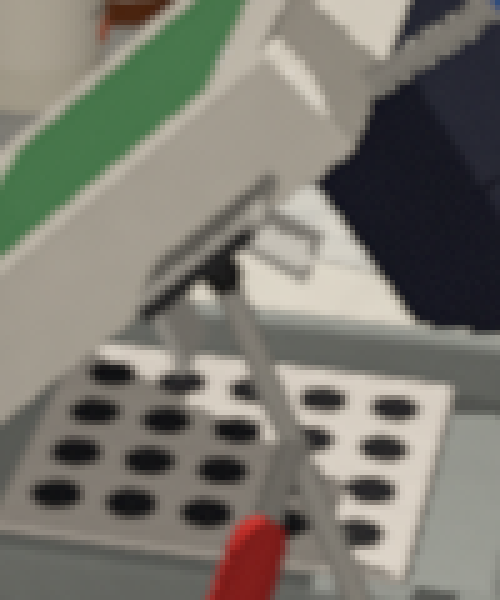

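The hood stopped and the upward force rose to 10 N, with the ball tight under the bracket between its two walls. I'll take most of the load off and open the fingers without moving.

```bash
python3 -m pendant '[0,1,-1,0,-1, 0,1.5,-1.5,0,-1, 0,1.5,-1.5,0,-0.7, 0,1.5,-1.5,0,-0.5, 0,1.5,-1.5,0,-0.3, 0,1.5,-1.5,0,-0.2, 0,1.5,-1.5,0,-0.2, 0,1.5,-1.5,0,-0.2]' 45
python3 - <<'E'
from h import *
s=state();R=s["eef_rot"];print(s["ee_pos"],s["force"],s["gripper_width"])
a=camera("side");cv2.imwrite("pics/f17.png",a)
cv2.imwrite("pics/s17.png",cv2.resize(a[80:280,240:430],None,fx=3,fy=3,interpolation=3))
E
```

```text
time_s: 15.58
ee_pos: [464.6, 233.0, 236.8]
eef_rot: [[0.019, 1.0, -0.0], [1.0, -0.019, -0.001], [-0.001, -0.0, -1.0]]
force: [-0.3, 0.1, 0.1]
gripper_width: 34.4
[464.61269124 232.99395397 236.82508983] [-0.34018052  0.06899463  0.05849055] 34.37528089806211
```

View pics/s17.png

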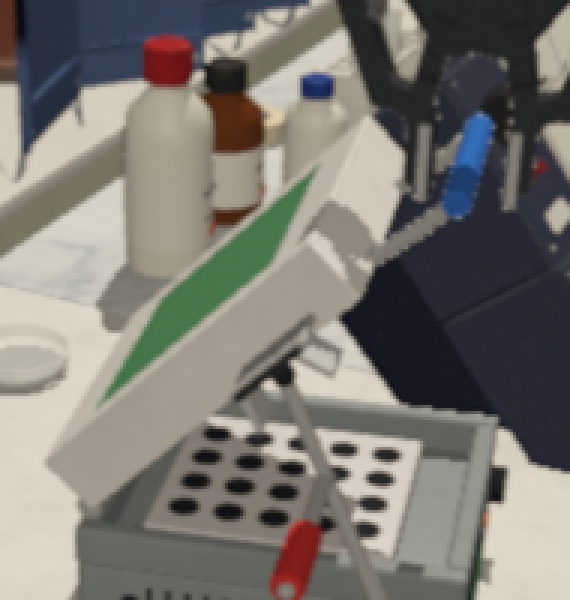

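```bash
python3 -m pendant '[0,0,-15,0,-0.2, 0,0,-30,0,-0.2, 0,0,-60,0,-0.2, 0,0,-100,0,-0.2, 0,0,-140,0,-0.2, 0,0,-140,0,-0.2, 0,0,-140,0,-0.2, 0,0,-140,0,-0.2, 0,0,-140,0,-0.2, 0,0,-140,0,-0.2, 0,0,-140,0,-0.2, 0,0,-140,0,-0.2]' 45
python3 - <<'E'
from h import *
s=state();print(s["ee_pos"],s["force"])
a=camera("side");b=camera("top");o=cv2.imread("pics/f17.png")
print("ball/hood diff",cv2.absdiff(a,o)[150:330,240:400].mean())
cv2.imwrite("pics/s18.png",np.hstack([cv2.resize(a[80:280,240:430],None,fx=2,fy=2,interpolation=3),cv2.resize(b[160:330,270:440],(400,400))]))
E
```

```text
time_s: 16.63
ee_pos: [464.5, 233.2, 376.3]
eef_rot: [[0.018, 1.0, -0.001], [1.0, -0.018, -0.0], [-0.001, -0.001, -1.0]]
force: [0.5, 0.2, -0.5]
gripper_width: 34.0
[464.48138142 233.2494984  376.33879282] [ 0.4941419   0.1706319  -0.47265042]
ball/hood diff 3.859259259259259
```

View pics/s18.png

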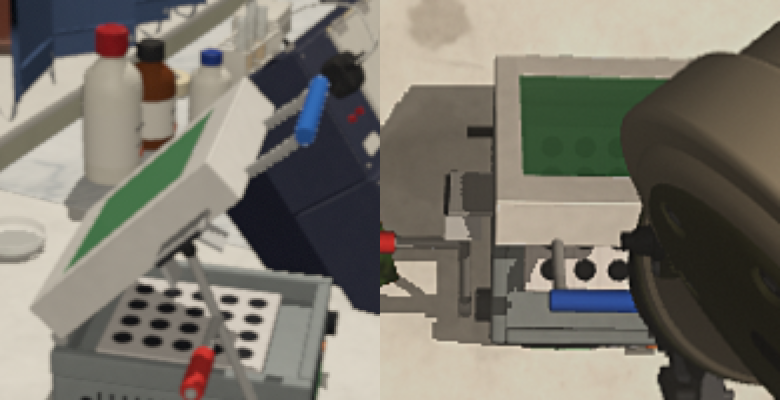

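```bash
python3 - <<'E'
from h import *
import math
a=camera("side").astype(int);cv2.imwrite("pics/f19.png",a)
m=(a[...,0]>130)&(a[...,2]<70);k,l,st,ce=cv2.connectedComponentsWithStats(m.astype('uint8'))
for j in range(1,k):
    if st[j,4]>60 and ce[j][0]>300:
        c,d=ray("side",ce[j]);q=c+d*(230-c[1])/d[1];print(ce[j],q,math.atan2(q[2]-83,643.5-q[0]),np.hypot(q[2]-83,643.5-q[0]))
E
python3 -m pendant '[0,0,-20,0,-0.2, 0,0,-20,0,-0.2, 0,0,-20,0,-0.2, 0,0,-20,0,-0.2, 0,0,-20,0,-0.2, 0,0,-20,0,-0.2, 0,0,-20,0,-0.2, 0,0,-20,0,-0.2, 0,0,-20,0,-0.2, 0,0,-20,0,-0.2, 0,0,-20,0,-0.2, 0,0,-20,0,-0.2]'
python3 - <<'E'
from h import *
a=camera("side");o=cv2.imread("pics/f19.png")
print(cv2.phaseCorrelate(o[150:290,250:390,1].astype('float32'),a[150:290,250:390,1].astype('float32')),cv2.absdiff(a,o)[150:290,250:390].max())
hand_in()
E
```

```text
[396.04273504 132.05128205] [464.31908211 230.         257.32506219] 0.7716627512539496 249.9900570901246
time_s: 17.78
ee_pos: [464.6, 233.5, 397.1]
eef_rot: [[0.018, 1.0, 0.0], [1.0, -0.018, 0.0], [0.0, 0.0, -1.0]]
force: [0.2, -0.2, -0.5]
gripper_width: 33.9
((1.1508634003121188e-05, 0.009797107825562534), 1.0017289377656984) 85
the job is handed in; nothing more can be done[ WARN:0@1.730] global loadsave.cpp:1063 imwrite_ Unsupported depth image for selected encoder is fallbacked to CV_8U.
```

The job is done and handed in at 17.8 s. The prop rod is up at its stop, the hood rests on it with the ball in the bracket socket, and the arm is clear of everything.

- **Rod:** I swung it up by the red grip. The grip slipped partway through, so I took a second hold on it before reaching the stop. After release it measured 1.171 rad from the ball and 1.163 rad from the grip, against 1.17 nominal.
- **Hood:** I lowered it by the blue bar until the rod stopped it, with about 10 N upward on the wrist. I then eased off, opened the fingers and withdrew upward.
- **Last checks:** The side camera shows the ball between the two socket walls. Over the final second after release the hood and rod did not shift (image shift about 0.01 px), and the wrist force stayed near zero. One pixel in that comparison still differed by 85 grey levels, and I did not look into why.
- **Disagreement:** My single-camera reading of the hood angle was 0.77 rad, while seating was given as 0.80. It used an estimated hinge position and gave a bar radius of 250 mm instead of 245, so I trusted the contact force and the pictures over it.

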